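# Set out the papad packing bench

## Robot

A 6-joint arm with a two-finger parallel gripper is mounted at the origin on the work surface. World frame = base frame: x ahead of the robot, y to its left, z up, the work surface at z = 0. Lengths are in mm, angles in rad, forces in N, time in s.
With the tool pointing down it reaches from about 275 to 750 mm from the base axis. Payload 10.2 kg.
Tool frame: the origin (TCP) lies between the finger pads; the fingertips stand 17 mm ahead of it and the grasp point (between the pads) lies 2 mm behind it (tips_ahead is the distance from the TCP to the fingertips, in mm); z points along the fingers, y is the line along which they close (so a half turn about z gives the same grasp; the last joint's range is limited). The gripper opens to 85 mm and grips with 20 to 120 N. Pads are 22 mm wide; open, the fingers measure 114 mm over their backs; the gripper's body (76 mm by 85 mm) begins 54 mm behind the grasp point. The pads swing forward as they close: fully open they stand 13 mm farther back than shut.
Start: joints at [1.01, 0.313, 1.498, -0, 1.331, -0.223], TCP at [174.004, 495.332, 248.294] pointing down, gripper open.
Joint ranges: [-2.94, 2.94], [-0.97, 2.17], [0.19, 2.56], [-1.23, 4.37], [0.02, 3.11], [-2.88, 2.88]. Speed limits (rad/s): [2.39, 2.39, 3.01, 3.14, 3.14, 3.14].

## Interface

Orientations are given as a unit quaternion [w, x, y, z].
In Python, from rig import sense, capture, finish_job, boxes_of, tips_ahead gives the robot as it stands.
- The arm moves only by the tool drive_tool, never from a script. Its argument "commands" is text: rows parted by semicolons, each of 7 numbers parted by spaces: the shift along the world's x, y, z in units of 0.1 m (1.0 is 0.1 m), then the turn, a rotation vector about the world's x, y, z in units of pi/4 rad (1.0 is pi/4 rad), then the opening in per cent of the stroke, from 0 (shut) to 100 (fully open). A call has 1 to 20 rows; each row shifts and turns the commanded pose from where the row before left it; what a row does not reach is not made up. A row lasts 1/12 s, in which the tool goes at most 41.7 mm and 7.16 degrees, less where a joint would pass 70% of its speed; a pose out of reach is approached as far as the arm can. A call with a number of a shift or a turn outside -1 to 1 is refused whole. A call with a gripper value outside its range is refused whole. The fingers move at their own pace and stop on an object; "force" is the grip in N (left out, the last holds). Time passes only in rows, so rows that do not move let the fingers close. It gives the time, the measured TCP pose, the force, the opening and the grip force at its end, in the units of the state.
- sense(): the state, without advancing time (a new reading comes with each control period).
- capture(name): name is "scene" or "top" or "wrist"; returns a dict with "pixels" (384x512x3 uint8, blue, green, red), "fov_y" (degrees; the focal length in pixels is half the picture's height over the tangent of half this angle, whatever the lens; pixels are square), "cx", "cy" (the principal point, pixels), "position" and "attitude" of the camera in the world; the wrist camera has in their place "tool_from_camera" (4x4, takes a point from camera to tool coordinates, whose origin is the TCP and whose axes are the flange's). Camera axes: x right, y down, z forward; pixel columns grow to the right and rows downward; lengths in mm; the calibration is good to about 2 mm. A picture is of the moment at which its call begins: read the wrist's pose just before it. There is no depth.
- finish_job(): hands the job in; it is judged then, once.
Trained networks look in a picture, given as the dict that the camera call returned (one of the last four; its "shot" number tells which), for a name from the list of things; names that differ only in an ending like _2 or _b are one class to them, and where a whole thing is asked for, a point or a joint stands for the part that bears it (a point fixed in the world has none). Each returns a list of dicts, best first, with "confidence" (0 to 1); they miss things now and then, are a little off and sometimes report something else, mostly with a low value. They report only what shows in the picture. A call takes as long as a camera call. They do not tell look-alikes from the thing itself.
- boxes_of(picture, name): "position" ([column, row] in pixels, amid what is visible of it).
The state is a dict: "time_s": time; "joints": joint angles; "dq": joint speeds; "tau": joint torques, N m; "eef_pos": TCP position; "ee_rot": TCP orientation; "force": force on the tool from outside, world axes, zero at the start; "wrist_torque": the same for the moment, N m; "grip_width": opening from 0.0 (shut) to 1.0 (fully open); "grip_force": force on a finger pad.
Only numpy, scipy, OpenCV 4.12 (cv2) and the standard library are available. Lean on these libraries where they do the work, as an engineer would, in place of code of your own. Each camera call takes 0.05 s, during which the arm holds its last target. There are 200 camera calls.

## Task

Get the packing bench ready: stand the larger of the two steel check weights on the middle of the scale's pan, and set the round wooden press, knob up, centrally on top of the stack of papads. Lay the ink pad flat on the bench beside the scale, on the side where the stack is, straight out sideways from the middle of the pan, about 4 cm clear of the scale and with its short end towards it, and stand the date stamp upright on the middle of the ink pad, lengthways along it. Leave the small weight, the tumbler and the jar where they are.

Things in the scene. Friction and masses are not known exactly. Their poses are not given: they have to be found in the camera images.
- scale_pan (a point): Middle of the top of the steel pan (150 x 165 mm) of a fixed grey bench scale, 56 mm above the bench; the pan is its highest part and does not move. x points from the display at the front to the back, y to its left seen from the front, z up. Body 190 mm (x) by 180 mm (y): its side faces lie 90 mm from this point along +y and -y, the front 113 mm along -x, the back 77 mm along +x.
- stack_top (a point): Centre of the flat top of the stack of round, pale yellow papads (thin crisp discs, 120 mm across); the stack is 78 mm high, firm and fixed to the bench. z up. It stands to one side of the scale, 0.35 to 0.45 m from it, on its +y or its -y side.
- weight_large_mid (a point): The larger steel check weight, loose, 500 g: an upright cylinder 42 mm in diameter and 44 mm high with a narrower knob (26 mm diameter) on top, 64 mm high in all. The point is on its axis, half-way up (32 mm above its foot). z is its axis, up.
- weight_small_mid (a point): The small steel check weight, loose, 100 g, of the same form: 25 mm in diameter, 38 mm high in all. The point is on its axis, half-way up (19 mm above its foot). It is to stay where it stands.
- press_mid (a point): Round wooden press, loose, 200 g: a flat disc 80 mm in diameter and 12 mm thick with an upright round knob 30 mm in diameter on its middle, from 12 to 50 mm above its underside, where it can be gripped. The point is on its axis, half-way up (25 mm above its underside). z up.
- pad_mid (a point): Ink pad in a flat dark metal tin with a dark purple top, loose, 120 g: 80 mm long (its x axis), 52 mm wide (its y axis), 20 mm high. The point is its centre, 10 mm above its underside. Grip it across its 52 mm width.
- stamp_mid (a point): Wooden hand stamp, loose, 90 g: a rectangular foot 50 mm long (its x axis), 28 mm wide (its y axis) and 20 mm high with a flat upright dark wooden handle on its middle, 36 mm long (x) and 18 mm thick (y), from 20 to 76 mm above the underside. The point is on its upright axis, half-way up (38 mm above its underside). z up.
- tumbler_mid (a point): Open steel tumbler, loose bystander, 72 mm across the rim, 95 mm high, standing at the side of the work. The point is on its axis, half-way up. Leave it alone.
- jar_mid (a point): Clear plastic jar with a red cap, loose bystander, 72 mm in diameter, 110 mm high. The point is on its axis, half-way up. Leave it alone.
Not all that is in view belongs to the job. Leave any pink look-alike of the part that bears press_mid alone.

How it is judged:
By the outcome, as a careful person would: the job done as asked, in the order asked, and still so for the second after the job is handed in, with the robot touching nothing.
It also fails if it takes over 112 s, if anything falls off the work surface, if the arm or the gripper's body presses on something with over 40 N, if the wrist force passes 120 N, or if a joint passes its speed limit or range.

## Working session

There is one attempt and no reset: what is moved stays moved. The work goes in short steps, Python scripts to look and compute and a tool call to move; the robot and the scene stay as the last step left them, time stands still between calls to the robot, and variables do not carry over. Pictures are saved under pics/ and viewed, at most 14 in all, crops included, and the job is handed in when it is done.

Besides the shell and the picture viewer there is one more tool, called after "Request:" as a command line: name --argument value ..., lists and objects as JSON in quotes. drive_tool: Moves the arm, as the interface text tells. Shifts and turns lie within -1 to 1; 1 stands for 0.1 m of shift or pi/4 rad of turn. Its arguments: {"type":"object","properties":{"commands":{"type":"string"},"force":{"type":"number"}},"required":["commands"]}

```bash
mkdir -p pics; ls
cat > h.py <<'E'
import numpy as np, cv2
from scipy.spatial.transform import Rotation as R
from rig import sense, capture, finish_job, boxes_of, tips_ahead
def q2R(q): return R.from_quat([q[1],q[2],q[3],q[0]]).as_matrix()
def cam(p,s=None):
    if 'tool_from_camera' in p:
        T=np.array(p['tool_from_camera']);Rt=q2R(s['ee_rot']);return Rt@T[:3,3]+np.array(s['eef_pos']),Rt@T[:3,:3]
    a=np.array(p['attitude'],float)
    return np.array(p['position'],float),(a if a.shape==(3,3) else q2R(a))
def f(p): return p['pixels'].shape[0]/2/np.tan(np.radians(p['fov_y'])/2)
def ray(p,uv,z,s=None):
    o,A=cam(p,s);d=A@np.array([(uv[0]-p['cx'])/f(p),(uv[1]-p['cy'])/f(p),1.]);return o+d*(z-o[2])/d[2]
def proj(p,X,s=None):
    o,A=cam(p,s);c=A.T@(np.array(X,float)-o);return c[:2]/c[2]*f(p)+[p['cx'],p['cy']]
H=dict(scale_pan=56,stack_top=78,weight_large_mid=32,weight_small_mid=19,press_mid=25,pad_mid=10,stamp_mid=38,tumbler_mid=47,jar_mid=55)
E
cat > a.py <<'E'
from h import *
print({k:v for k,v in sense().items() if k in('time_s','eef_pos','ee_rot','grip_width')})
for n in('top','scene'):
    p=capture(n);cv2.imwrite(f'pics/{n}0.png',cv2.resize(p['pixels'],None,fx=1.5,fy=1.5))
    print(n,{k:v for k,v in p.items() if k!='pixels'})
    for k,z in H.items():
        for b in boxes_of(p,k)[:3]:
            print(n,k,np.round(b['confidence'],2),np.round(b['position']),np.round(ray(p,b['position'],z)[:2]))
E
python3 a.py
```

```text
pics
{'time_s': 0.0, 'eef_pos': array([173.8744204 , 495.14194663, 247.72839111]), 'ee_rot': array([-2.37293945e-04,  1.68075048e-01,  9.85774001e-01, -5.84171896e-04]), 'grip_width': 1.0035222836771032}
top {'fov_y': 54.604679530738984, 'cx': 256.50312501290114, 'cy': 193.98701039305925, 'position': array([ 295.93222335,    3.41002028, 1375.50040546]), 'attitude': array([ 0.04120114, -0.6989579 ,  0.71201733, -0.05283603]), 'shot': 1}
top scale_pan 0.55 [188. 151.] [634. 224.]
top stack_top 0.66 [310. 152.] [ 618. -214.]
top press_mid 0.94 [309. 245.] [ 288. -207.]
top press_mid 0.92 [266. 230.] [343. -52.]
top press_mid 0.74 [259. 175.] [547. -31.]
top pad_mid 0.8 [347. 206.] [ 429. -356.]
top tumbler_mid 0.73 [130. 173.] [559. 434.]
top jar_mid 0.96 [377. 149.] [ 629. -465.]
scene {'fov_y': 45.776279229023544, 'cx': 254.08058643833587, 'cy': 187.50897202269945, 'position': array([961.43040281, 948.18484606, 823.00825808]), 'attitude': array([-0.10583075,  0.22325974,  0.85962187, -0.44721939]), 'shot': 2}
scene scale_pan 0.75 [235. 268.] [649. 255.]
scene stack_top 0.85 [175. 179.] [ 649. -139.]
scene weight_small_mid 0.55 [263. 201.] [439.  15.]
scene press_mid 0.75 [234. 174.] [ 455. -143.]
scene press_mid 0.74 [221. 208.] [563.  -8.]
scene press_mid 0.65 [307. 302.] [543. 400.]
scene stamp_mid 0.93 [299. 231.] [434. 200.]
scene tumbler_mid 0.78 [309. 302.] [552. 416.]
scene jar_mid 0.85 [151. 138.] [ 622. -451.]
```

View pics/top0.png

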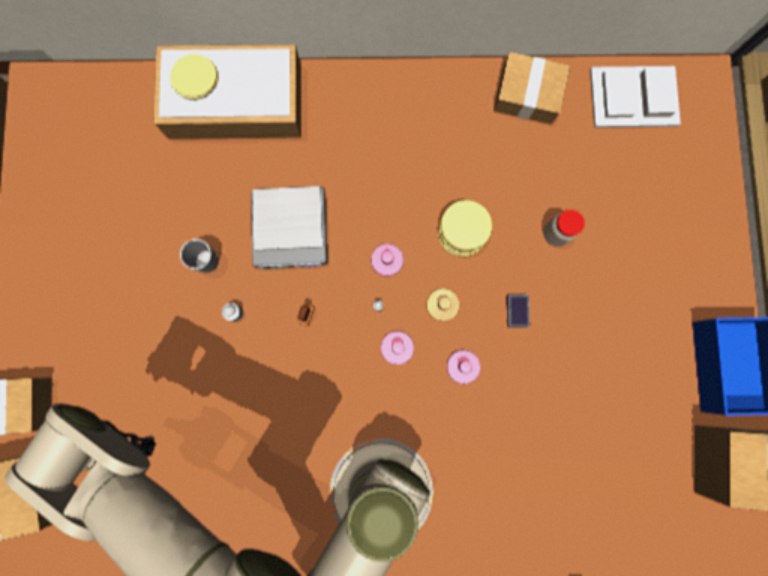

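View pics/scene0.png

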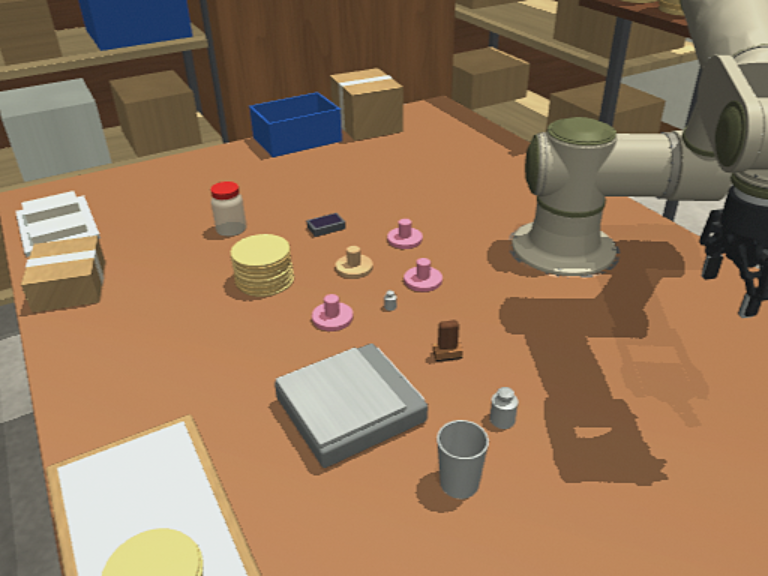

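```bash
cat > b.py <<'E'
from h import *
p=capture('top');s=capture('scene')
def t(n,uv,z): print(n,'top',np.round(ray(p,np.array(uv)/1.5,z)[:2]))
def u(n,uv,z): print(n,'scene',np.round(ray(s,np.array(uv)/1.5,z)[:2]))
t('wl',(232,306),64);u('wl',(505,392),64)
t('pan',(288,220),56);
for c in [(251,190),(323,186),(326,246),(254,249)]: t('panc',c,56)
for c in [(276,387),(364,348),(407,411),(326,444)]: u('panc',c,56)
t('stack',(466,225),78);u('stack',(262,250),78)
t('press',(445,303),50);u('press',(354,249),50)
t('pad',(518,310),20);u('pad',(326,222),20)
t('stamp',(306,309),76);u('stamp',(448,324),76)
t('sm',(378,303),38);u('sm',(391,293),38)
p=capture('wrist');print(p['tool_from_camera'],p['fov_y'])
E
python3 b.py
```

```text
wl top [442. 340.]
wl scene [436. 359.]
pan top [650. 211.]
panc top [726. 301.]
panc top [734. 126.]
panc top [584. 119.]
panc top [580. 292.]
panc scene [741. 163.]
panc scene [575. 149.]
panc scene [585. 312.]
panc scene [721. 310.]
stack top [ 625. -217.]
stack scene [ 626. -200.]
press top [ 442. -164.]
press scene [ 444. -149.]
pad top [ 425. -346.]
pad scene [ 428. -329.]
stamp top [430. 165.]
stamp scene [429. 186.]
sm top [446.  -4.]
sm scene [445.  12.]
[[ 5.28205596e-04 -9.53743484e-01 -3.00621170e-01  7.83358078e+01]
 [ 9.99999227e-01  8.42230793e-04 -9.14995254e-04  1.10759800e+00]
 [ 1.12586317e-03 -3.00620454e-01  9.53743191e-01 -1.24747729e+02]
 [ 0.00000000e+00  0.00000000e+00  0.00000000e+00  1.00000000e+00]] 71.36147472866391
```

Request:
drive_tool --commands "0.33 -0.22 0.05 0 0 0.061 100;0.33 -0.22 0.05 0 0 0.061 100;0.33 -0.22 0.05 0 0 0.061 100;0.33 -0.22 0.05 0 0 0.061 100;0.33 -0.22 0.05 0 0 0.061 100;0.33 -0.22 0.05 0 0 0.061 100;0.33 -0.22 0.05 0 0 0.061 100;0 0 0 0 0 0 100;0 0 0 0 0 0 100" --force 40

```text
time_s: 1.9
eef_pos: [406.2, 340.3, 283.2]
ee_rot: [-0.0, 0.003, 1.0, 0.0]
force: [0.3, 0.2, -0.5]
grip_width: 1.0
grip_force: 0.0
```

```bash
cat > w.py <<'E'
import sys
from h import *
s=sense();p=capture('wrist');n=sys.argv[1]
cv2.imwrite(f'pics/{n}.png',cv2.resize(p['pixels'],None,fx=1.5,fy=1.5))
import pickle;pickle.dump((p,s),open(f'{n}.pkl','wb'))
print(s['time_s'],np.round(s['eef_pos'],1),np.round(s['ee_rot'],4),s['grip_width'],np.round(s['force'],1),s['grip_force'])
for k in sys.argv[2:]:
    for b in boxes_of(p,k)[:3]: print(k,round(b['confidence'],2),np.round(np.array(b['position'])*1.5),np.round(ray(p,b['position'],H[k],s)[:2],1))
E
python3 w.py w1 weight_large_mid stamp_mid scale_pan
```

```text
1.9 [406.2 340.3 283.2] [-1.0e-04  2.9e-03  1.0e+00  0.0e+00] 0.9997670918443713 [ 0.3  0.2 -0.5] 0.0
weight_large_mid 0.78 [393. 268.] [428.9 355.5]
weight_large_mid 0.41 [ 40. 277.] [436.9  10.8]
stamp_mid 0.82 [211. 263.] [422.2 182. ]
scale_pan 0.9 [297. 426.] [591.4 256.4]
```

View pics/w1.png

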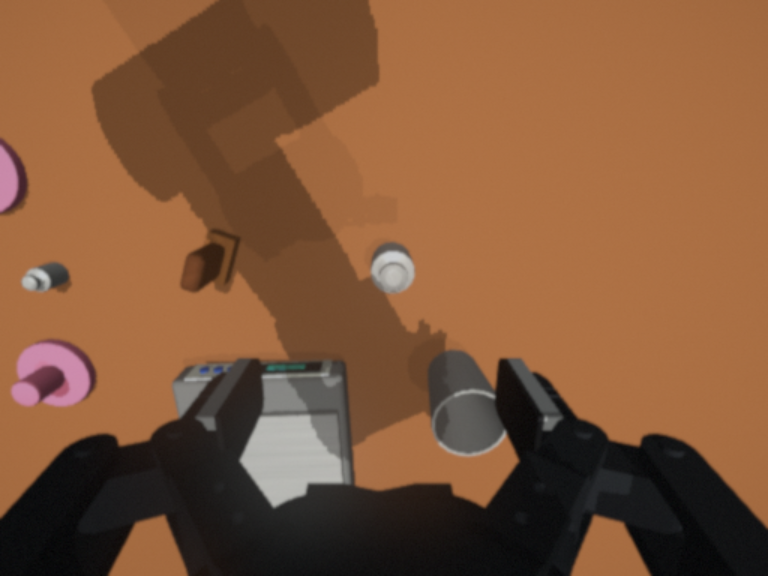

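Run:
```python
from h import *
import pickle
p,s=pickle.load(open('w1.pkl','rb'))
def t(n,uv,z): print(n,np.round(ray(p,np.array(uv)/1.5,z,s)[:2],1))
t('knobtop',(394,276),64);t('body',(393,269),44);t('foot top edge',(392,244),0)
t('stamp top',(193,276),76)
for c in [(245,412),(337,411)]: t('pan',c,56)
t('edgeR',(343,365),50);t('edgeL',(176,380),50)
for X in ([435,357,64],[435,357,0]): print(proj(p,X,s)*1.5)
```

```text
knobtop [428.  355.1]
body [426.9 354.8]
foot top edge [412.1 355.2]
stamp top [423.6 181.4]
pan [574.2 204. ]
pan [573.4 298.1]
edgeR [524.2 305.3]
edgeL [540.4 135.8]
[396.08573363 283.52208639]
[393.62577634 265.48224293]
```

Request:
drive_tool --commands "0.12 0.08 -0.3 0 0 0 100;0.11 0.07 -0.36 0 0 0 100;0 0 -0.36 0 0 0 100;0 0 -0.36 0 0 0 100;0 0 -0.3 0 0 0 100;0 0 0 0 0 0 100"

```text
time_s: 2.6
eef_pos: [424.6, 355.7, 109.9]
ee_rot: [-0.005, 0.0, 1.0, -0.002]
force: [-1.1, 0.2, -0.4]
grip_width: 1.001
grip_force: 0.0
```

```bash
python3 w.py w2 weight_large_mid
```

```text
2.6 [424.6 355.7 109.9] [-4.6e-03  5.0e-04  1.0e+00 -2.4e-03] 1.0007963896903942 [-1.1  0.2 -0.4] 0.0
weight_large_mid 0.95 [375. 318.] [428.5 354.9]
```

View pics/w2.png

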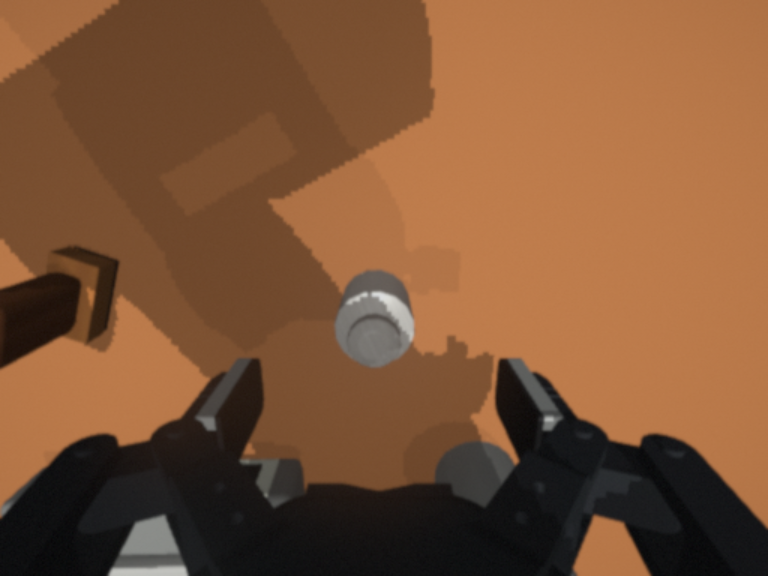

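Request:
drive_tool --commands "0 0 -0.3 0 0 0 100;0 0 -0.3 0 0 0 100;0 0 -0.22 0 0 0 100;0 0 0 0 0 0 100;0 0 0 0 0 0 0;0 0 0 0 0 0 0;0 0 0 0 0 0 0;0 0 0 0 0 0 0;0 0 0 0 0 0 0;0 0 0 0 0 0 0;0 0 0 0 0 0 0;0 0 0 0 0 0 0" --force 40

```text
time_s: 3.7
eef_pos: [428.9, 356.6, 35.6]
ee_rot: [0.001, 0.001, 1.0, 0.0]
force: [-2.2, -2.9, 11.3]
grip_width: 0.473
grip_force: 39.8
```

Request:
drive_tool --commands "0 0 0.2 0 0 0 0;0 0 0.35 0 0 0 0;0 0 0.4 0 0 0 0;0.27 -0.2 0.28 0 0 0 0;0.27 -0.2 0.28 0 0 0 0;0.27 -0.2 0.28 0 0 0 0;0.27 -0.2 0.28 0 0 0 0;0.27 -0.2 0.28 0 0 0 0;0.27 -0.2 0.28 0 0 0 0;0 0 0 0 0 0 0;0 0 0 0 0 0 0"

```text
time_s: 4.62
eef_pos: [583.2, 240.9, 289.4]
ee_rot: [0.001, 0.002, 1.0, 0.0]
force: [-0.1, -0.5, -6.4]
grip_width: 0.476
grip_force: 43.4
```

```bash
python3 w.py w3 scale_pan stack_top
```

```text
4.6167 [583.2 240.9 289.4] [9.0e-04 2.3e-03 1.0e+00 3.0e-04] 0.4755048147771184 [-0.1 -0.5 -6.4] 43.42605397221632
scale_pan 0.72 [345. 261.] [595.3 211.4]
stack_top 0.65 [  2. 291.] [615.3 -90.8]
```

View pics/w3.png

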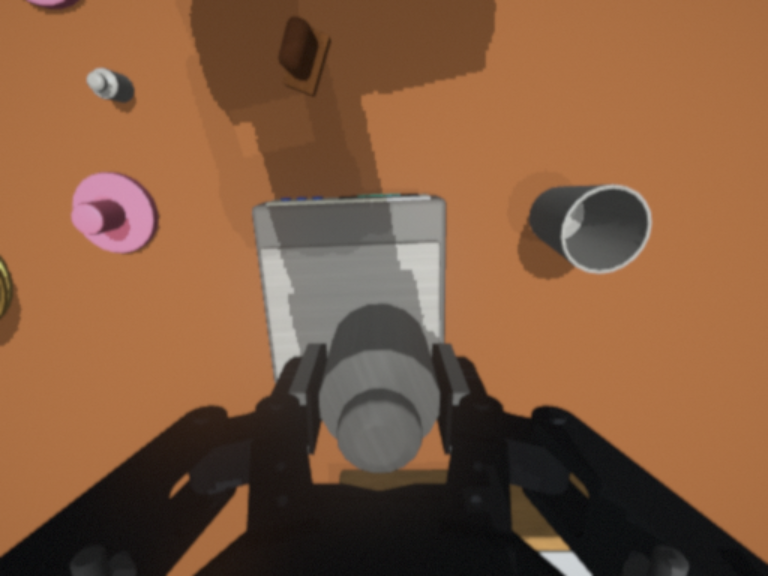

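Run:
```python
from h import *
import pickle
p,s=pickle.load(open('w3.pkl','rb'))
P=lambda uv,z: ray(p,np.array(uv)/1.5,z,s)[:2]
a,b=P((262,248),56),P((439,241),56);print('front corners',a,b,np.linalg.norm(b-a))
print('left side',P((277,375),56),'right',P((443,340),56))
y=(b-a)/np.linalg.norm(b-a);x=np.array([y[1],-y[0]]);print('yaw',np.degrees(np.arctan2(x[1],x[0])),'ctr',(a+b)/2+75*x)
for z in(45,56): print(z,P((256,207),z),P((444,199),z))
print('weight top',P((378,430),289.4+28),'stamp',P((296,38),76),'small',P((98,80),38))
p=capture('scene')
for c in [(741,163),(575,149)]: pass
th=np.radians(5)
ex=np.array([np.cos(th),np.sin(th)]);ey=np.array([-ex[1],ex[0]])
for c in ((650,222),):
  for i,j in((1,1),(1,-1),(-1,-1),(-1,1)): print(np.round(proj(p,[*(np.array(c)+i*75*ex+j*82.5*ey),56])*1.5))
```

```text
front corners [582.52689608 136.11900743] [576.7202041  296.84040626] 160.82625940004738
left side [712.95551423 139.24656092] right [674.92381845 304.80700089]
yaw 2.0691351735862664 ctr [654.57464923 219.18760977]
45 [546.92097259 130.87937055] [540.47677199 301.43107504]
56 [545.67573311 134.21449109] [539.42364601 299.68173473]
weight top [579.02583021 242.20604546] stamp [420.09786123 181.7806022 ] small [441.0066129   5.2329913]
[328. 443.]
[277. 379.]
[356. 344.]
[412. 401.]
```

Request:
drive_tool --commands "0.25 -0.07 -0.3 0 0 0 0;0.25 -0.07 -0.35 0 0 0 0;0.23 -0.06 -0.35 0 0 0 0;0 0 -0.35 0 0 0 0;0 0 -0.2 0 0 0 0;0 0 0 0 0 0 0;0 0 0 0 0 0 0;0 0 0 0 0 0 0"

```text
time_s: 5.48
eef_pos: [654.3, 223.1, 137.7]
ee_rot: [0.002, 0.001, 1.0, 0.0]
force: [0.2, 0.8, -4.4]
grip_width: 0.476
grip_force: 43.5
```

```bash
python3 w.py w4 scale_pan stack_top
```

```text
5.4833 [654.3 223.1 137.7] [1.6e-03 8.0e-04 1.0e+00 3.0e-04] 0.4759109456921918 [ 0.2  0.8 -4.4] 43.45181596116163
scale_pan 0.76 [362. 212.] [602.2 216.1]
```

View pics/w4.png

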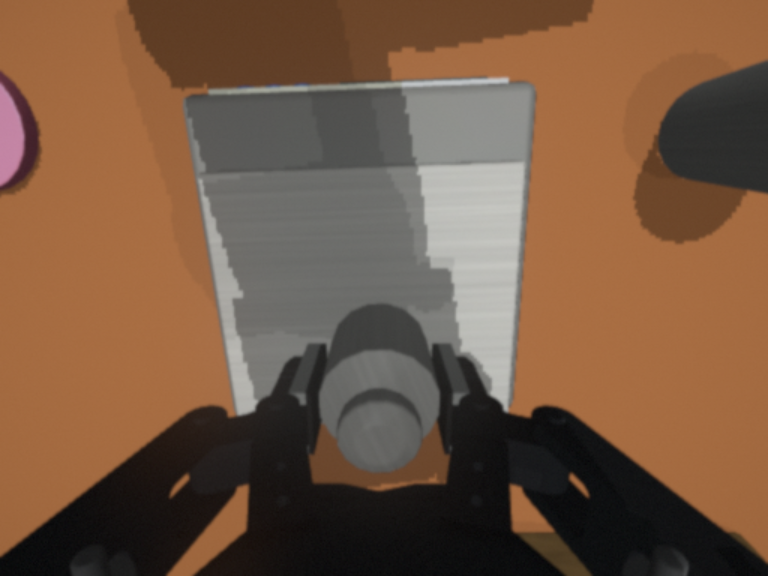

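Run:
```python
from h import *
import pickle
p,s=pickle.load(open('w4.pkl','rb'))
P=lambda uv,z: ray(p,np.array(uv)/1.5,z,s)[:2]
a,b=P((200,173),56),P((525,162),56);print('front corners',a,b,np.linalg.norm(b-a))
l,r=P((236,412),56),P((512,400),56)
print('left side',l,'right',r,np.degrees(np.arctan2(*(l-a)[::-1])),np.degrees(np.arctan2(*(r-b)[::-1])))
y=(b-a)/np.linalg.norm(b-a);x=np.array([y[1],-y[0]]);print('yaw',np.degrees(np.arctan2(x[1],x[0])),'ctr',(a+b)/2+75*x)
print('weight top',P((379,430),137.7+28.4))
```

```text
front corners [583.19551161 136.08156107] [578.14639762 296.55648112] 160.55433198066996
left side [721.40481022 138.88048387] right [713.18644557 303.64451754] 1.160157442076965 3.004606710193578
yaw 1.8021352901115786 ctr [655.63385879 218.67762173]
weight top [649.79204466 224.72795706]
```

Request:
drive_tool --commands "0.04 -0.05 -0.15 0 0 0 0;0 0 -0.15 0 0 0 0;0 0 -0.1 0 0 0 0;0 0 -0.05 0 0 0 0;0 0 0 0 0 0 0;0 0 0 0 0 0 0"

```text
time_s: 6.13
eef_pos: [658.1, 217.1, 91.4]
ee_rot: [0.0, 0.001, 1.0, -0.0]
force: [-4.5, -1.6, 5.2]
grip_width: 0.476
grip_force: 44.7
```

Request:
drive_tool --commands "0 0 0 0 0 0 80;0 0 0 0 0 0 80;0 0 0 0 0 0 80;0 0 0 0 0 0 80;0 0 0.2 0 0 0 80;0 0 0.35 0 0 0 80;0 0 0.38 0 0 0 100;0 0 0.38 0 0 0 100;-0.2 -0.3 0.2 0 0 0 100;-0.2 -0.36 0.1 0 0 0 100;-0.2 -0.36 0 0 0 0 100;-0.2 -0.36 0 0 0 0 100;-0.2 -0.36 0 0 0 0 100;-0.2 -0.36 0 0 0 0 100;-0.2 -0.36 0 0 0 0 100;-0.2 -0.36 0 0 0 0 100;-0.2 -0.36 0 0 0 0 100;-0.2 -0.36 0 0 0 0 100;-0.2 -0.2 0 0 0 0 100;0 0 0 0 0 0 100"

```text
time_s: 7.8
eef_pos: [436.0, -159.1, 251.5]
ee_rot: [-0.0, 0.003, 1.0, -0.001]
force: [-1.0, 0.2, -0.6]
grip_width: 1.001
grip_force: 0.0
```

```bash
python3 w.py w5 press_mid stack_top pad_mid weight_small_mid
```

```text
7.8 [ 436.  -159.1  251.5] [-1.0e-04  3.5e-03  1.0e+00 -6.0e-04] 1.00072820413874 [-1.   0.2 -0.6] 0.0
press_mid 0.92 [507. 351.] [535.8 -34.5]
press_mid 0.84 [513. 129.] [335.4 -47.7]
press_mid 0.82 [321.  73.] [ 293.2 -202.4]
stack_top 0.87 [319. 437.] [ 592.4 -211.5]
pad_mid 0.65 [177. 231.] [ 419.9 -343.4]
weight_small_mid 0.97 [550. 250.] [438.2  -2.9]
weight_small_mid 0.47 [377. 245.] [ 432.1 -159.7]
```

View pics/w5.png

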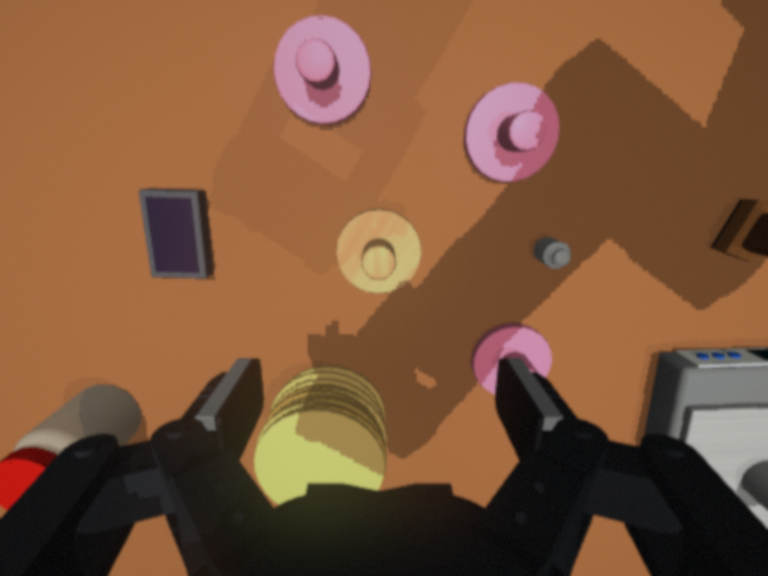

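Run:
```python
from h import *
import pickle
p,s=pickle.load(open('w5.pkl','rb'))
P=lambda uv,z: ray(p,np.array(uv)/1.5,z,s)[:2]
print('knob',P((378,264),50),'disc',P((379,251),12),'L,R',P((337,251),12),P((421,251),12),'T,B',P((379,210),12),P((379,293),12))
c=[P(q,20) for q in((145,191),(202,191),(207,275),(154,275))];print('pad',np.mean(c,0),c)
print('stack front bottom',P((325,365),78),P((256,450),78),P((386,450),78))
```

```text
knob [ 442.06312733 -158.65079301] disc [ 439.4168938  -157.84995997] L,R [ 439.1865452  -196.79699301] [ 439.64712899 -118.92210228] T,B [ 401.79150961 -157.61847878] [ 480.48467651 -158.1026197 ]
pad [ 421.30700463 -338.70431982] [array([ 383.25570957, -360.64103442]), array([ 383.56567031, -311.10902426]), array([ 459.34483891, -316.99864277]), array([ 459.06179972, -366.06857782])]
stack front bottom [ 521.22729674 -203.17752914] [ 606.04967857 -268.98464512] [ 606.57492322 -152.51815736]
```

Request:
drive_tool --commands "0.05 0.01 -0.3 0 0 0 100;0 0 -0.38 0 0 0 100;0 0 -0.38 0 0 0 100;0 0 -0.38 0 0 0 100;0 0 -0.3 0 0 0 100;0 0 -0.2 0 0 0 100;0 0 -0.1 0 0 0 100;0 0 0 0 0 0 100;0 0 0 0 0 0 100"

```text
time_s: 8.8
eef_pos: [443.9, -154.8, 47.8]
ee_rot: [0.0, 0.001, 1.0, -0.0]
force: [-0.5, -1.0, 0.4]
grip_width: 0.999
grip_force: 0.0
```

Request:
drive_tool --commands "-0.03 -0.03 -0.1 0 0 0 100;0 0 0 0 0 0 0;0 0 0 0 0 0 0;0 0 0 0 0 0 0;0 0 0 0 0 0 0;0 0 0 0 0 0 0;0 0 0 0 0 0 0;0 0 0 0 0 0 0;0 0 0 0 0 0 0;0 0 0 0 0 0 0" --force 35

```text
time_s: 9.63
eef_pos: [440.7, -158.2, 38.1]
ee_rot: [0.001, 0.001, 1.0, -0.0]
force: [-1.5, 1.0, 7.2]
grip_width: 0.337
grip_force: 34.1
```

Request:
drive_tool --commands "0 0 0.2 0 0 0 0;0 0 0.38 0 0 0 0;0 0 0.38 0 0 0 0;0.33 -0.08 0.22 0 0 0 0;0.33 -0.08 0.22 0 0 0 0;0.33 -0.08 0.22 0 0 0 0;0.33 -0.08 0.22 0 0 0 0;0.33 -0.08 0.22 0 0 0 0;0.33 -0.08 0.22 0 0 0 0;0 0 0.2 0 0 0 0;0 0 0 0 0 0 0;0 0 0 0 0 0 0"

```text
time_s: 10.63
eef_pos: [637.4, -205.6, 284.4]
ee_rot: [0.0, 0.001, 1.0, -0.0]
force: [-0.6, 0.9, -3.2]
grip_width: 0.338
grip_force: 35.3
```

```bash
python3 w.py w6 stack_top
```

```text
10.6333 [ 637.4 -205.6  284.4] [ 0.      0.0011  1.     -0.    ] 0.33773781483194854 [-0.6  0.9 -3.2] 35.330713391304016
stack_top 0.61 [366. 222.] [ 609.1 -214.6]
```

View pics/w6.png

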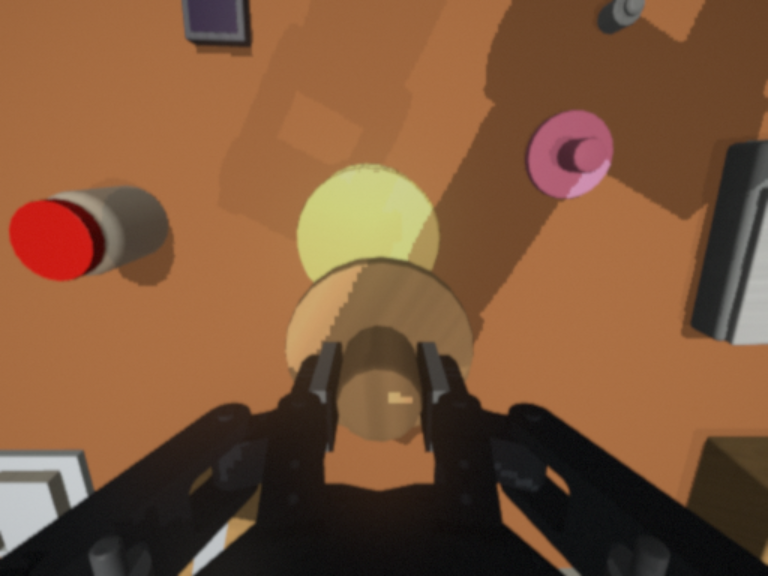

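Run:
```python
from h import *
import pickle
p,s=pickle.load(open('w6.pkl','rb'))
P=lambda uv,z: ray(p,np.array(uv)/1.5,z,s)[:2]
g=p['pixels'].astype(int);m=((g[:,:,1]-g[:,:,0]>60)&(abs(g[:,:,1]-g[:,:,2])<25)&(g[:,:,1]>150)).astype(np.uint8)
m=cv2.morphologyEx(m,cv2.MORPH_OPEN,np.ones((3,3)))
n,l,st,ce=cv2.connectedComponentsWithStats(m);k=1+np.argmax(st[1:,4]);print(st[k])
cs=max(cv2.findContours((l==k).astype(np.uint8),cv2.RETR_EXTERNAL,cv2.CHAIN_APPROX_NONE)[0],key=len)[:,0]
W=np.array([P(c*1.5,78) for c in cs])
from scipy.optimize import least_squares
o=least_squares(lambda q:np.hypot(W[:,0]-q[0],W[:,1]-q[1])-q[2],[620,-212,60],loss='soft_l1');print(o.x)
W2=W[W[:,0]<o.x[0]]
print(least_squares(lambda q:np.hypot(W2[:,0]-q[0],W2[:,1]-q[1])-q[2],[620,-212,60],loss='soft_l1').x)
print(P((297,237),78),P((439,237),78),P((368,166),78))
print('disc',P((286,345),284.4-38+12),P((473,345),284.4-38+12))
```

```text
[ 198  110   90   77 4753]
[ 610.10450011 -219.12046972   48.19762161]
[ 620.71573494 -214.120526     56.49195808]
[ 621.41622554 -272.53837262] [ 621.59579415 -154.09126727] [ 564.73512014 -212.74946415]
disc [ 632.7938204  -242.53753147] [ 632.88113902 -165.210273  ]
```

Request:
drive_tool --commands "-0.06 -0.04 -0.3 0 0 0 0;-0.06 -0.04 -0.38 0 0 0 0;0 0 -0.38 0 0 0 0;0 0 -0.3 0 0 0 0;0 0 -0.15 0 0 0 0;0 0 0 0 0 0 0;0 0 0 0 0 0 0;0 0 0 0 0 0 0"

```text
time_s: 11.4
eef_pos: [625.7, -214.0, 135.3]
ee_rot: [0.001, 0.001, 1.0, -0.001]
force: [1.1, -0.3, -1.7]
grip_width: 0.339
grip_force: 35.3
```

```bash
python3 w.py w7 stack_top
```

```text
11.4 [ 625.7 -214.   135.3] [ 1.0e-03  1.2e-03  1.0e+00 -5.0e-04] 0.33888787644360624 [ 1.1 -0.3 -1.7] 35.25879442691803
stack_top 0.94 [370. 253.] [ 589.7 -216.6]
```

View pics/w7.png

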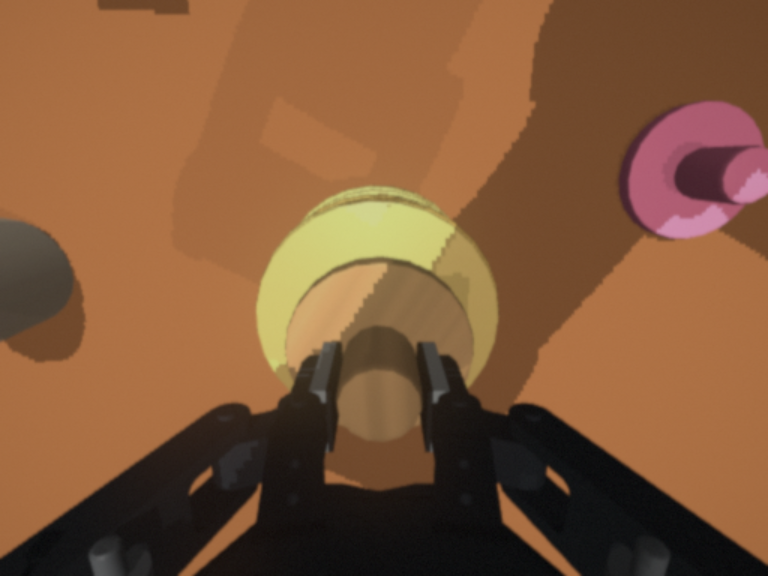

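Run:
```python
from h import *
import pickle
p,s=pickle.load(open('w7.pkl','rb'))
P=lambda uv,z: ray(p,np.array(uv)/1.5,z,s)[:2]
z=135.3-38.1
print(P((378,199),78),P((380,259),z+0),P((380,260),z+12),P((257,313),78),P((498,313),78),P((286,343),z+12),P((473,343),z+12))
```

```text
[ 564.9434674  -212.84947327] [ 587.68605025 -211.99831474] [ 585.12833867 -212.00802903] [ 619.34970869 -271.89259891] [ 619.47252479 -154.64060195] [ 620.3579219  -250.89287306] [ 620.42349998 -173.64466182]
```

Request:
drive_tool --commands "-0.01 -0.01 -0.1 0 0 0 0;0 0 -0.07 0 0 0 0;0 0 -0.02 0 0 0 0;0 0 0 0 0 0 0;0 0 0 0 0 0 0"

```text
time_s: 11.92
eef_pos: [624.4, -215.0, 115.6]
ee_rot: [0.0, 0.001, 1.0, -0.0]
force: [-4.5, 1.5, 7.7]
grip_width: 0.343
grip_force: 36.8
```

Request:
drive_tool --commands "0 0 0 0 0 0 70;0 0 0 0 0 0 70;0 0 0 0 0 0 70;0 0 0 0 0 0 70;0 0 0.2 0 0 0 70;0 0 0.35 0 0 0 80;0 0 0.38 0 0 0 100;-0.32 -0.19 0.2 0 0 0 100;-0.32 -0.19 0.2 0 0 0 100;-0.32 -0.19 0 0 0 0 100;-0.32 -0.19 0 0 0 0 100;-0.32 -0.19 0 0 0 0 100;-0.32 -0.19 0 0 0 0 100;-0.32 -0.19 0 0 0 -0.09 100;0 0 0 0 0 0 100;0 0 0 0 0 0 100"

```text
time_s: 13.25
eef_pos: [400.3, -348.2, 247.4]
ee_rot: [0.0, 0.038, 0.999, -0.0]
force: [0.6, -0.3, -0.1]
grip_width: 0.998
grip_force: 0.0
```

```bash
python3 w.py w8 pad_mid; python3 -c "
from h import *
print(np.round(sense()['joints'],2))
p=capture('scene');cv2.imwrite('pics/scene1.png',cv2.resize(p['pixels'][100:340,120:380],None,fx=3,fy=2.5*1.0))"
```

```text
13.25 [ 400.3 -348.2  247.4] [ 1.000e-04  3.800e-02  9.993e-01 -1.000e-04] 0.9978505933566374 [ 0.6 -0.3 -0.1] 0.0
pad_mid 0.72 [385. 266.] [ 417.8 -342.6]
[-0.93  0.33  1.48  0.    1.33 -2.43]
```

View pics/w8.png

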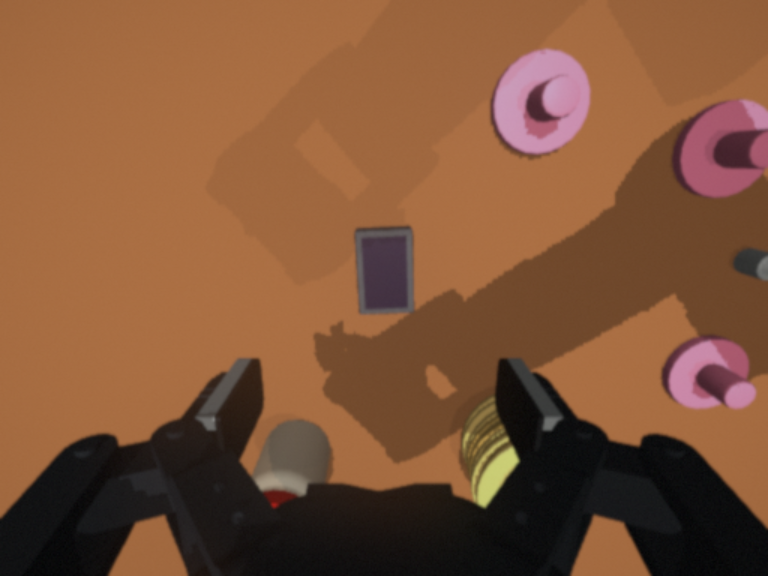

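View pics/scene1.png

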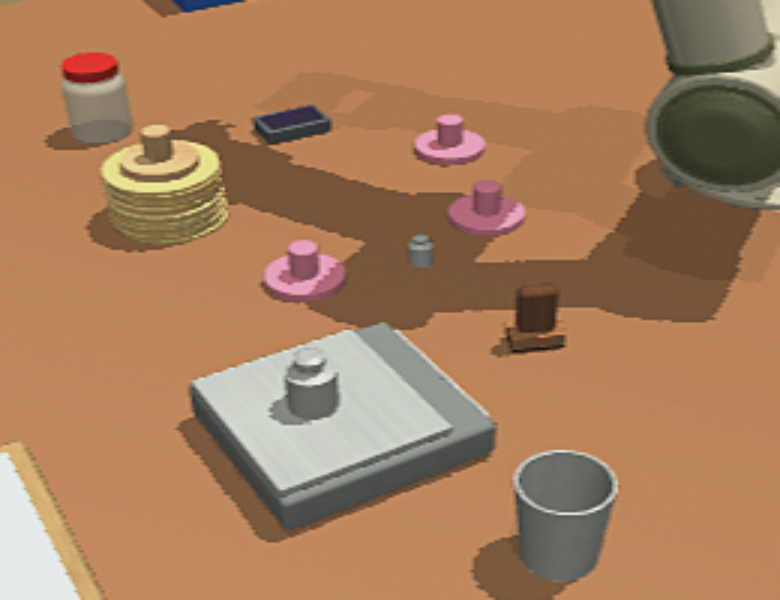

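Run:
```python
from h import *
import pickle
p,s=pickle.load(open('w8.pkl','rb'))
P=lambda uv,z: ray(p,np.array(uv)/1.5,z,s)[:2]
a,b,c,d=[P(q,20) for q in((355,229),(411,228),(413,312),(360,314))]
print(a,b,c,d,np.mean([a,b,c,d],0));
for u,v in((a,d),(b,c)): w=v-u;print(np.degrees(np.arctan2(w[1],w[0])),np.linalg.norm(w))
Rm=q2R(s['ee_rot']);print(Rm[:,1])
```

```text
[ 379.80579012 -366.4786949 ] [ 382.63578994 -317.21395178] [ 461.92343598 -319.40081792] [ 460.19881736 -369.26697146] [ 421.14095835 -343.09010902]
-1.9863969934003598 80.44136569419184
-1.5798986051187347 79.31779874628947
[ 7.59783490e-02  9.97109460e-01 -1.26933901e-04]
```

Request:
drive_tool --commands "0.1 0.02 -0.3 0 0 0.044 100;0.1 0.02 -0.35 0 0 0 100;0 0 -0.38 0 0 0 100;0 0 -0.38 0 0 0 100;0 0 -0.3 0 0 0 100;0 0 -0.2 0 0 0 100;0 0 0 0 0 0 100;0 0 0 0 0 0 100"

```text
time_s: 14.07
eef_pos: [422.1, -342.6, 56.0]
ee_rot: [-0.0, 0.018, 1.0, 0.0]
force: [0.3, -1.3, 0.4]
grip_width: 1.0
grip_force: 0.0
```

Request:
drive_tool --commands "-0.01 -0.01 -0.2 0 0 0 100;0 0 -0.15 0 0 0 100;0 0 -0.03 0 0 0 100;0 0 0 0 0 0 0;0 0 0 0 0 0 0;0 0 0 0 0 0 0;0 0 0 0 0 0 0;0 0 0 0 0 0 0;0 0 0 0 0 0 0;0 0 0 0 0 0 0" --force 35

```text
time_s: 14.9
eef_pos: [421.1, -345.0, 19.9]
ee_rot: [0.001, 0.019, 1.0, -0.001]
force: [-0.4, 1.8, 7.2]
grip_width: 0.598
grip_force: 37.0
```

Request:
drive_tool --commands "0 0 0.2 0 0 0 0;0 0 0.38 0 0 0 0;0 0 0.38 0 0 0 0;0 0 0.38 0 0 0 0;0.15 0.246 0.38 0 0 -0.119 0;0.15 0.246 0.38 0 0 -0.119 0;0.15 0.246 0.2 0 0 -0.119 0;0.15 0.246 0 0 0 -0.119 0;0.15 0.246 0 0 0 -0.119 0;0.15 0.246 0 0 0 -0.119 0;0.15 0.246 0 0 0 -0.119 0;0.15 0.246 0 0 0 -0.119 0;0.15 0.246 0 0 0 -0.119 0;0.15 0.246 0 0 0 -0.119 0;0.15 0.246 0 0 0 -0.119 0;0.15 0.246 0 0 0 -0.119 0;0.15 0.246 0 0 0 -0.119 0;0.15 0.246 0 0 0 -0.119 0;0.15 0.246 0 0 0 -0.119 0;0.15 0.246 0 0 0 -0.119 0"

```text
time_s: 16.57
eef_pos: [657.0, 44.5, 239.2]
ee_rot: [0.0, 0.696, 0.718, 0.0]
force: [-0.2, -0.8, -0.5]
grip_width: 0.602
grip_force: 37.6
```

Request:
drive_tool --commands "0 0 0 0 0 0 0;0 0 0 0 0 0 0"

```text
time_s: 16.73
eef_pos: [656.7, 44.2, 238.6]
ee_rot: [-0.0, 0.693, 0.721, -0.0]
force: [0.2, -0.6, -1.3]
grip_width: 0.599
grip_force: 37.6
```

```bash
python3 w.py w9 scale_pan weight_large_mid; python3 -c "
from h import *
s=sense();print(q2R(s['ee_rot'])[:,:2], np.round(s['joints'],2))"
```

```text
16.7333 [656.7  44.2 238.6] [-0.000e+00  6.930e-01  7.209e-01 -1.000e-04] 0.5987652663960835 [ 0.2 -0.6 -1.3] 37.5971657037735
scale_pan 0.65 [356.  79.] [635.1 174. ]
weight_large_mid 0.73 [391.  15.] [657.7 220.7]
[[-3.68003640e-02  9.99322634e-01]
 [ 9.99322597e-01  3.68003848e-02]
 [-2.83776406e-04  6.84745737e-05]] [-0.11  0.62  1.05 -0.    1.47 -0.15]
```

View pics/w9.png

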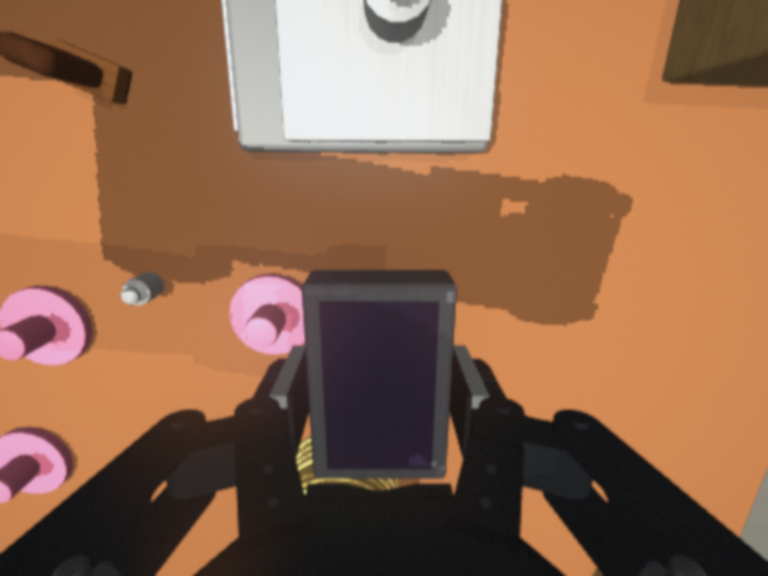

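Run:
```python
from h import *
import pickle
p,s=pickle.load(open('w9.pkl','rb'))
P=lambda uv,z: ray(p,np.array(uv)/1.5,z,s)[:2]
for q in((286,139),(492,141)): print('pan corner',P(q,56))
for z in (0,45): print('body',z,P((243,151),z),P((488,153),z))
print('weight top-of-body bottom near edge',P((398,41),56),'foot sides',P((369,18),56+22))
zt=238.6-19.9+20
print('pad',[P(q,zt) for q in((305,284),(455,284),(446,477),(315,477))])
```

```text
pan corner [585.28390004 133.18952463]
pan corner [733.75974623 137.76276169]
body 0 [535.81947826 123.94789999] [746.33228029 130.72540589]
body 45 [550.28027426 123.76903241] [734.71881684 129.7070718 ]
weight top-of-body bottom near edge [662.53732506 198.42196006] foot sides [643.28852674 204.72180503]
pad [array([630.15048172,  82.60788843]), array([678.94021591,  84.56037748]), array([683.03975298,   7.0394951 ]), array([632.79237601,   5.02244518])]
```

Request:
drive_tool --commands "0.05 0.04 -0.3 0 0 0 0;0 0 -0.38 0 0 0 0;0 0 -0.38 0 0 0 0;0 0 -0.38 0 0 0 0;0 0 -0.3 0 0 0 0;0 0 -0.2 0 0 0 0;0 0 -0.06 0 0 0 0;0 0 0 0 0 0 0;0 0 0 0 0 0 0"

```text
time_s: 17.63
eef_pos: [662.3, 46.4, 40.3]
ee_rot: [0.001, 0.694, 0.72, 0.001]
force: [-0.3, 0.2, -0.9]
grip_width: 0.6
grip_force: 37.5
```

Request:
drive_tool --commands "0 0.01 -0.1 0 0 0 0;0 0 -0.07 0 0 0 0;0 0 -0.03 0 0 0 0;0 0 0 0 0 0 0;0 0 0 0 0 0 0"

```text
time_s: 18.05
eef_pos: [661.9, 48.1, 19.8]
ee_rot: [0.0, 0.694, 0.72, 0.0]
force: [-3.6, 0.1, 7.1]
grip_width: 0.602
grip_force: 38.7
```

Request:
drive_tool --commands "0 0 0 0 0 0 85;0 0 0 0 0 0 85;0 0 0 0 0 0 85;0 0 0 0 0 0 85;0 0 0.2 0 0 0 85;0 0 0.38 0 0 0 100;0 0 0.38 0 0 0 100;0 0 0.38 0 0 0 100;-0.21 0.108 0.38 0 0 0.131 100;-0.21 0.108 0.38 0 0 0.131 100;-0.21 0.108 0.2 0 0 0.131 100;-0.21 0.108 0 0 0 0.131 100;-0.21 0.108 0 0 0 0.131 100;-0.21 0.108 0 0 0 0.131 100;-0.21 0.108 0 0 0 0.131 100;-0.21 0.108 0 0 0 0.131 100;-0.21 0.108 0 0 0 0.131 100;-0.21 0.108 0 0 0 0.131 100;-0.21 0.108 0 0 0 0.131 100;-0.21 0.108 0 0 0 0.131 100"

```text
time_s: 19.72
eef_pos: [411.4, 176.6, 243.4]
ee_rot: [0.0, 0.147, 0.989, 0.0]
force: [-0.0, 0.1, 0.4]
grip_width: 1.001
grip_force: 0.0
```

Request:
drive_tool --commands "0 0 0 0 0 0 100;0 0 0 0 0 0 100"

```text
time_s: 19.88
eef_pos: [412.2, 176.5, 243.8]
ee_rot: [0.001, 0.149, 0.989, 0.0]
force: [0.9, -0.2, -0.2]
grip_width: 0.999
grip_force: 0.0
```

```bash
python3 w.py w10 stamp_mid; python3 -c "
from h import *
s=sense();print(q2R(s['ee_rot'])[:,:2], np.round(s['joints'],2))"
```

```text
19.8833 [412.2 176.5 243.8] [5.000e-04 1.490e-01 9.888e-01 1.000e-04] 0.9991900226623819 [ 0.9 -0.2 -0.2] 0.0
stamp_mid 0.7 [378. 267.] [421.9 173.7]
[[-9.55027764e-01  2.96515796e-01]
 [ 2.96515840e-01  9.55027935e-01]
 [-5.71403830e-04  1.61890646e-04]] [ 0.14  0.15  1.72 -0.    1.27 -1.13]
```

View pics/w10.png

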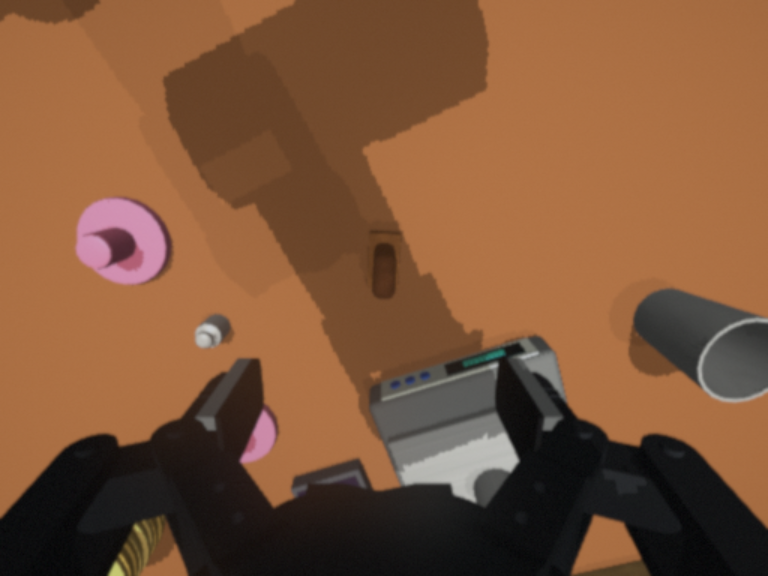

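Run:
```python
from h import *
import pickle
p,s=pickle.load(open('w10.pkl','rb'))
P=lambda uv,z: ray(p,np.array(uv)/1.5,z,s)[:2]
g=p['pixels'][140:215,225:290].astype(int)
m=(g.sum(2)<115).astype(np.uint8)
n,l,st,ce=cv2.connectedComponentsWithStats(m)
for k in range(1,n):
  if st[k,4]>40:
    pts=np.argwhere(l==k)[:,::-1]+[225,140]; print(st[k],(ce[k]+[225,140])*1.5,cv2.minAreaRect(pts.astype(np.float32)))
print(P((383.5,280),76),P((385,262),20),P((386,250),0))
for r in range(0,75,3): print(140+r,g[r,18:48:2].sum(1))
```

```text
[25 23 12  8 51] [382.88235294 249.38235294] ((255.46340942382812, 166.1707305908203), (6.625892639160156, 11.0431547164917), 83.6598129272461)
[422.98940563 178.07638694] [423.63799687 179.91306651] [417.76279955 182.96994695]
140 [239 242 238 239 241 242 241 239 244 317 360 355 356 356 359]
143 [241 236 238 243 241 243 244 240 244 264 349 354 356 357 358]
146 [228 237 238 235 231 233 241 238 240 242 306 343 357 359 355]
149 [217 219 223 219 216 219 220 219 219 224 220 265 343 357 357]
152 [217 212 206 205 211 210 213 215 213 215 214 240 331 354 357]
155 [210 206 170 166 168 175 179 179 170 164 163 166 215 337 358]
158 [216 208 200 201 210 211 218 217 216 212 216 226 220 287 356]
161 [218 216 205 203 197 190 190 193 202 208 214 222 220 250 333]
164 [210 194 198 180 118 111 114 115 117 140 206 218 229 240 247]
167 [214 195 203 151 113 108 114 109 110 116 172 217 232 244 245]
170 [211 190 197 142 109 121 124 124 119 118 160 223 233 242 247]
173 [212 194 201 136 135 139 145 150 143 136 141 225 231 242 241]
176 [212 192 195 147 143 147 160 159 149 139 148 242 241 242 241]
179 [213 206 195 130 134 148 149 150 146 133 149 224 238 241 241]
182 [216 208 186 131 146 150 156 161 155 144 157 217 241 241 241]
185 [215 216 193 138 142 158 162 161 163 156 164 223 238 240 238]
188 [225 215 203 133 151 165 169 172 162 151 170 215 237 241 243]
191 [236 223 206 141 153 163 165 166 159 146 176 240 237 242 238]
194 [241 239 220 147 156 159 162 158 150 143 198 240 240 240 240]
197 [236 239 237 198 155 151 147 152 149 182 235 236 236 237 242]
200 [239 239 239 239 237 231 234 229 231 240 239 239 236 242 239]
203 [237 236 235 239 234 238 240 238 243 236 239 239 234 241 236]
206 [241 239 239 238 236 237 239 236 239 244 236 240 241 239 239]
209 [240 235 241 240 240 240 240 237 238 238 239 241 241 240 238]
212 [237 238 240 240 240 236 241 238 236 235 240 240 236 239 240]
```

Request:
drive_tool --commands "0.1 0.02 -0.3 0 0 0 100;0 0 -0.38 0 0 0 100;0 0 -0.38 0 0 0 100;0 0 -0.35 0 0 0 100;0 0 -0.3 0 0 0 100;0 0 -0.1 0 0 0 100;0 0 0 0 0 0 100;0 0 0 0 0 0 100"

```text
time_s: 20.65
eef_pos: [423.2, 177.8, 62.3]
ee_rot: [-0.0, 0.15, 0.989, -0.0]
force: [-0.0, -0.0, 0.5]
grip_width: 1.005
grip_force: 0.0
```

```bash
python3 w.py w11 stamp_mid
python3 - <<'E'
from h import *
import pickle
p,s=pickle.load(open('w11.pkl','rb'))
g=p['pixels'].astype(int).sum(2)
for r in range(150,330,8): print(r,g[r,200:312:5])
E
```

```text
20.65 [423.2 177.8  62.3] [-2.000e-04  1.498e-01  9.887e-01 -1.000e-04] 1.0053048105646372 [-0.  -0.   0.5] 0.0
stamp_mid 0.94 [374. 354.] [421.  177.3]
150 [268 268 272 266 268 266 270 271 273 273 272 273 272 303 301 301 302 301
 300 304 303 302 302]
158 [271 268 269 270 269 270 272 270 270 271 270 272 272 296 298 303 303 301
 304 304 304 302 300]
166 [264 272 270 270 273 270 267 270 272 269 268 270 273 268 295 302 298 304
 300 302 304 302 301]
174 [268 271 270 270 273 269 269 267 268 270 271 273 269 272 270 301 303 304
 304 304 304 304 304]
182 [272 272 267 272 270 268 268 203 180 187 203 230 234 238 252 295 299 304
 304 304 303 302 302]
190 [270 270 270 270 268 272 271 243 244 263 262 251 239 232 232 261 284 302
 294 279 290 301 306]
198 [269 268 266 266 267 270 268 247 249 257 270 265 258 261 266 263 270 273
 270 274 273 274 274]
206 [267 268 274 269 267 266 269 247 217 127 124 117 124 246 263 268 269 273
 270 289 418 418 420]
214 [266 272 270 271 267 267 266 242 128 124 123 117 126 124 266 267 271 289
 273 276 275 273 276]
222 [270 269 269 267 268 267 257 244 119 117 119 115 125
[... 629 characters left out ...]
04 301]
278 [302 298 298 299 296 298 300 148 174 188 186 189 175 153 298 295 299 300
 300 297 300 299 301]
286 [298 301 298 300 301 299 296 164 179 182 178 177 163 148 298 296 296 299
 301 297 300 298 297]
294 [301 300 300 305 299 297 302 291 159 169 164 166 150 294 299 301 298 298
 298 298 297 297 298]
302 [301 297 302 296 302 298 301 297 297 293 291 298 294 293 291 296 293 297
 297 298 297 299 298]
310 [313 301 300 297 299 296 299 296 298 294 297 292 293 294 295 294 296 299
 295 298 297 297 296]
318 [441 298 295 298 297 296 296 296 293 293 298 293 294 292 295 293 291 295
 293 296 295 294 300]
326 [436 145 114 108 114 104 106 104 108 148 233 225 145  98  89  96  86  92
  91  84 114 268 266]
```

Run:
```python
from h import *
import pickle
p,s=pickle.load(open('w11.pkl','rb'))
print(ray(p,(252.5,267),76,s),ray(p,(252.5,236),76,s),ray(p,(252.5,298),76,s),ray(p,(252,206),20,s),ray(p,(253,183),20,s),s['eef_pos'])
```

```text
[418.95017249 180.2930821   76.        ] [403.2431313  185.15499639  76.        ] [435.96973441 175.02489375  76.        ] [409.4138171  182.82969111  20.        ] [394.36516576 188.17704916  20.        ] [423.15298639 177.81782812  62.26792386]
```

Request:
drive_tool --commands "0 0 -0.14 0 0 0 100;0 0 0 0 0 0 0;0 0 0 0 0 0 0;0 0 0 0 0 0 0;0 0 0 0 0 0 0;0 0 0 0 0 0 0;0 0 0 0 0 0 0;0 0 0 0 0 0 0;0 0 0 0 0 0 0;0 0 0 0 0 0 0;0 0 0 0 0 0 0" --force 30

```text
time_s: 21.67
eef_pos: [422.8, 178.3, 48.9]
ee_rot: [0.0, 0.149, 0.989, 0.0]
force: [-0.4, -0.6, 6.6]
grip_width: 0.206
grip_force: 31.2
```

Request:
drive_tool --commands "0 0 0.2 0 0 0 0;0 0 0.38 0 0 0 0;0 0 0.38 0 0 0 0;0 0 0.3 0 0 0 0;0.17 -0.095 0.2 0 0 -0.112 0;0.17 -0.095 0.1 0 0 -0.112 0;0.17 -0.095 0 0 0 -0.112 0;0.17 -0.095 0 0 0 -0.112 0;0.17 -0.095 0 0 0 -0.112 0;0.17 -0.095 0 0 0 -0.112 0;0.17 -0.095 0 0 0 -0.112 0;0.17 -0.095 0 0 0 -0.112 0;0.17 -0.095 0 0 0 -0.112 0;0.17 -0.095 0 0 0 -0.112 0;0.17 -0.095 0 0 0 -0.112 0;0.17 -0.095 0 0 0 -0.112 0;0.17 -0.095 0 0 0 -0.112 0;0.17 -0.095 0 0 0 -0.112 0;0 0 0 0 0 0 0;0 0 0 0 0 0 0"

```text
time_s: 23.33
eef_pos: [660.5, 44.9, 203.4]
ee_rot: [-0.001, 0.693, 0.721, -0.0]
force: [-0.0, -0.2, -0.7]
grip_width: 0.204
grip_force: 30.3
```

```bash
python3 w.py w12 pad_mid stamp_mid
python3 - <<'E'
from h import *
import pickle
p,s=pickle.load(open('w12.pkl','rb'));print(q2R(s['ee_rot'])[:,1])
g=p['pixels'].astype(int)
print('expected pad corners', [np.round(proj(p,[661.4+a*26,48.7+b*40,20],s)) for a,b in((-1,1),(1,1),(1,-1),(-1,-1))])
for r in range(100,300,10): print(r,*['%d,%d'%(g[r,c].sum(),g[r,c,0]-g[r,c,2]) for c in range(170,340,8)])
E
```

```text
23.3333 [660.5  44.9 203.4] [-7.000e-04  6.927e-01  7.212e-01 -4.000e-04] 0.20419275354016966 [-0.  -0.2 -0.7] 30.258429050445557
pad_mid 0.82 [382. 242.] [661.3  59.1]
pad_mid 0.49 [376. 377.] [660.9 -63.8]
stamp_mid 0.85 [375. 380.] [660. -50.]
[ 0.99918934  0.04022783 -0.00154635]
expected pad corners [array([233., 137.]), array([279., 139.]), array([274., 204.]), array([232., 203.])]
100 250,-13 256,-13 279,-11 282,-11 286,-7 297,-13 302,-14 299,-7 302,-8 282,-6 305,-7 318,-10 314,-7 316,-7 316,-6 317,-7 319,-6 319,-8 322,-6 320,-8 314,-84 419,-118
110 296,-70 303,-68 299,-68 306,-67 306,-67 309,-67 311,-66 313,-66 309,-67 315,-67 393,-94 433,-109 431,-110 430,-110 425,-110 422,-108 428,-112 425,-114 423,-115 421,-117 420,-117 417,-120
120 288,-74 293,-72 294,-71 295,-71 298,-71 300,-70 302,-70 298,-70 299,-70 299,-70 298,-71 300,-71 303,-71 300,-71 300,-71 297,-74 299,-72 296,-74 290,-76 287,-77 282,-78 285,-82
130 284,-76 286,-75 288,-75 291,-74 287,-74 287,-74 293,-74 291,-74 290,-72 289,-75 291,-73 291,-74 289,-73 293,-74 293,-74 290,-76 289,-77 289,-77 287,-79 283,-79 280,-8
[... 2180 characters left out ...]
18,-121
260 391,-108 391,-108 388,-108 388,-108 383,-108 123,-19 130,-15 349,-5 117,-32 141,-42 153,-45 154,-45 141,-43 114,-12 293,-5 89,-19 123,-25 415,-121 414,-120 418,-121 418,-121 421,-121
270 147,-22 188,-40 412,-116 403,-113 121,-17 127,-14 101,-15 98,-15 115,-34 144,-46 152,-47 155,-50 141,-46 115,-11 88,-13 103,-12 90,-16 135,-33 411,-120 413,-120 86,-13 76,-8
280 126,-21 130,-20 116,-19 115,-18 107,-15 105,-14 99,-13 91,-13 109,-30 148,-45 153,-48 150,-49 137,-45 105,-9 79,-10 87,-13 78,-13 81,-14 76,-13 77,-11 77,-10 77,-5
290 121,-17 109,-17 104,-16 92,-16 81,-17 95,-11 82,-10 79,-9 104,-27 140,-45 151,-47 158,-49 141,-46 102,-7 74,-11 70,-11 73,-10 72,-9 74,-9 75,-7 83,-3 77,-1
```

Run:
```python
from h import *
import pickle
p,s=pickle.load(open('w12.pkl','rb'))
g=p['pixels'].astype(int)
print('pad top edge',[(r,g[r,256,0]-g[r,256,2]) for r in range(132,144)])
print('foot',[(r,g[r,254].sum(),g[r,254,0]-g[r,254,2]) for r in range(180,224,2)])
for r in(206,214): print('cols',r,[(c,g[r,c].sum()) for c in range(222,292,2)])
print('padcols',[(c,g[170,c,0]-g[170,c,2]) for c in range(226,290,2)])
print('hndl',[(r,g[r,254].sum()) for r in range(240,310,4)],[(c,g[280,c].sum()) for c in range(225,285,2)])
z0=203.4-48.9
for off in (0,4): print(off,[np.round(proj(p,[660.5,44.9+off+d,z],s),1) for d,z in((25,z0),(25,z0+20),(18,z0+76),(-18,z0+76))])
```

```text
pad top edge [(132, np.int64(-73)), (133, np.int64(-74)), (134, np.int64(-73)), (135, np.int64(-72)), (136, np.int64(-65)), (137, np.int64(-45)), (138, np.int64(-21)), (139, np.int64(-9)), (140, np.int64(-6)), (141, np.int64(-4)), (142, np.int64(-5)), (143, np.int64(-6))]
foot [(180, np.int64(150), np.int64(-4)), (182, np.int64(149), np.int64(-5)), (184, np.int64(147), np.int64(-5)), (186, np.int64(142), np.int64(-6)), (188, np.int64(134), np.int64(-17)), (190, np.int64(149), np.int64(-42)), (192, np.int64(153), np.int64(-48)), (194, np.int64(161), np.int64(-48)), (196, np.int64(206), np.int64(-61)), (198, np.int64(246), np.int64(-80)), (200, np.int64(246), np.int64(-79)), (202, np.int64(249), np.int64(-79)), (204, np.int64(249), np.int64(-78)), (206, np.int64(250), np.int64(-78)), (208, np.int64(249), np.int64(-78)), (210, np.int64(212), np.int64(-67)), (212, np.int64(123), np.int64(-35)), (214, np.int64(119), np.int64(-33)), (216, np.int64(121), np.int64(-34)), (218, np.int64(117), np.int64(-36)), (220, np.int64(117), np.int64(-34)), (222, np.int64(118), np.int64(-36))]
cols 206 [(
[... 2785 characters left out ...]
64(135)), (239, np.int64(140)), (241, np.int64(145)), (243, np.int64(144)), (245, np.int64(149)), (247, np.int64(151)), (249, np.int64(152)), (251, np.int64(152)), (253, np.int64(155)), (255, np.int64(156)), (257, np.int64(152)), (259, np.int64(153)), (261, np.int64(149)), (263, np.int64(146)), (265, np.int64(141)), (267, np.int64(133)), (269, np.int64(136)), (271, np.int64(113)), (273, np.int64(108)), (275, np.int64(91)), (277, np.int64(72)), (279, np.int64(73)), (281, np.int64(78)), (283, np.int64(78))]
0 [array([255.5, 188.1]), array([255.9, 197.7]), array([256.5, 257.7]), array([253. , 326.8])]
4 [array([255.8, 182.4]), array([256.2, 191.5]), array([257. , 249.2]), array([253.3, 319.8])]
```

Request:
drive_tool --commands "0.015 0.03 -0.2 0 0 0 0;0 0 -0.35 0 0 0 0;0 0 -0.3 0 0 0 0;0 0 -0.2 0 0 0 0;0 0 -0.13 0 0 0 0;0 0 0 0 0 0 0;0 0 0 0 0 0 0;0 0 0 0 0 0 0"

```text
time_s: 24.15
eef_pos: [662.8, 48.3, 88.4]
ee_rot: [0.001, 0.693, 0.721, 0.001]
force: [0.5, -0.1, -1.0]
grip_width: 0.212
grip_force: 30.3
```

Request:
drive_tool --commands "-0.01 -0.005 -0.1 0 0 0 0;0 0 -0.07 0 0 0 0;0 0 -0.03 0 0 0 0;0 0 0 0 0 0 0;0 0 0 0 0 0 0"

```text
time_s: 24.57
eef_pos: [661.4, 47.7, 68.5]
ee_rot: [0.001, 0.693, 0.721, 0.0]
force: [-5.2, 0.6, 14.5]
grip_width: 0.204
grip_force: 32.3
```

Request:
drive_tool --commands "0 0 0 0 0 0 50;0 0 0 0 0 0 50;0 0 0 0 0 0 50;0 0 0 0 0 0 50;0 0 0 0 0 0 50;0 0 0.2 0 0 0 50;0 0 0.35 0 0 0 50;0 0 0.38 0 0 0 80;0 0 0.38 0 0 0 100;0 -0.2 0.38 0 0 0 100;0 -0.3 0.2 0 0 0 100;0 -0.2 0 0 0 0 100;0 0 0 0 0 0 100;0 0 0 0 0 0 100"

```text
time_s: 25.73
eef_pos: [660.9, -22.5, 253.8]
ee_rot: [-0.0, 0.693, 0.721, -0.0]
force: [0.3, 0.7, -1.1]
grip_width: 1.002
grip_force: 0.0
```

```bash
python3 w.py w13 stamp_mid pad_mid
python3 - <<'E'
from h import *
import pickle
p,_=pickle.load(open('w13.pkl','rb'))
s=capture('scene')['pixels'][100:300,130:380]
a=cv2.resize(p['pixels'],(400,300)); b=cv2.resize(s,None,fx=3.2,fy=1.5)
c=np.zeros((600,800,3),np.uint8);c[:300,:400]=a;c[300:]=cv2.resize(s[:, :],(800,300))
t=capture('top')['pixels'][80:260,110:410];c[:300,400:]=cv2.resize(t,(400,300))
c[300:]=0;c[300:,:400]=cv2.resize(s,(400,300));c[300:,400:]=cv2.resize(p['pixels'][40:280,150:350],(400,300))
cv2.imwrite('pics/fin.png',c)
E
```

```text
25.7333 [660.9 -22.5 253.8] [-3.000e-04  6.934e-01  7.205e-01 -1.000e-04] 1.002286586434636 [ 0.3  0.7 -1.1] 0.0
stamp_mid 0.91 [382. 168.] [659.6  48.4]
pad_mid 0.84 [403. 175.] [678.7  42.7]
```

View pics/fin.png

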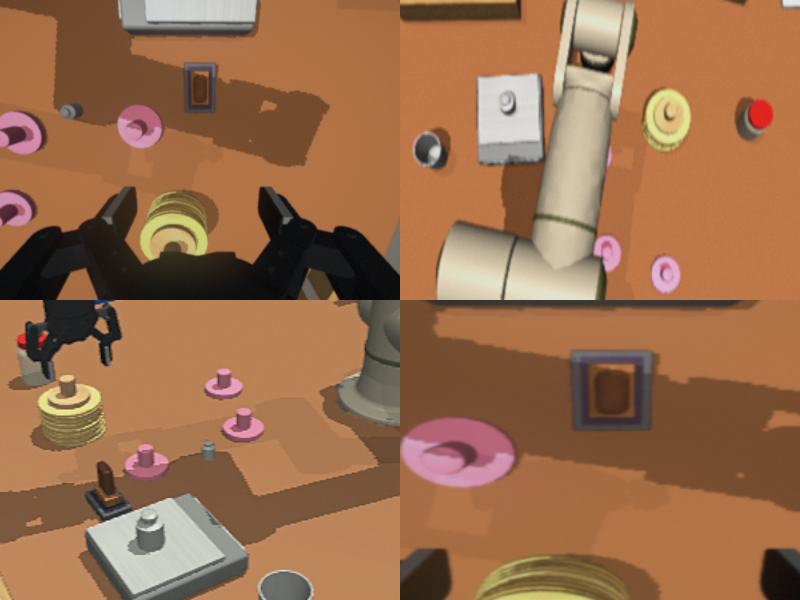

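```bash
python3 -c "
from rig import finish_job
print(finish_job())"
```

```text
the job is handed in; nothing more can be done
None
```

I handed the job in at about 26 s with everything placed in the order asked; the last pictures show the large weight on the middle of the pan, the press knob up on the stack, the ink pad about 4 cm from the scale and the stamp upright on it, with no verdict returned.

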